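# Fit the lever tube on the slab roller

## Robot

A 7-joint arm with a two-finger parallel gripper is mounted at the origin on the work surface. World frame = base frame: x ahead of the robot, y to its left, z up, the work surface at z = 0. Lengths are in m, angles in rad, forces in N, time in s.
With the tool pointing down it reaches from about 0.425 to 0.95 m from the base axis. Payload 16.7 kg.
Tool frame: the origin (TCP) lies at the very end of the fingers, on their centre line; the grasp point (between the pads) lies 19 mm behind it; z points along the fingers, y is the line along which they close (so a half turn about z gives the same grasp; the last joint's range is limited). The gripper opens to 94 mm and grips with 3 to 60 N. Pads are 16 mm wide; open, the fingers measure 119 mm over their backs; the gripper's body (75 mm by 177 mm) begins 78 mm behind the grasp point.
Start: joints at [1.188, 0.426, 0.074, 1.606, -0.034, 1.111, -0.067], TCP at [0.156, -0.657, 0.205] pointing down, gripper open.
Joint ranges: [-2.85, 2.85], [-0.5, 2.14], [-1.23, 1.37], [0.21, 2.46], [-1.02, 4.16], [0.16, 2.05], [-2.73, 2.73]. Speed limits (rad/s): [1.89, 1.89, 2.39, 2.39, 3.01, 3.01, 3.01].

## Interface

Orientations are given as a unit quaternion [w, x, y, z].
In Python, from workcell import read_state, snapshot, calibration, bot, find_in, mark_of gives the robot as it stands.
- The arm moves only by the tool step_arm, never from a script. Its argument "series" is a list of rows, each a list of 3 entries, a list of its own where there are three numbers: the shift along the tool's x, y, z in mm, then the turn, a rotation vector about the tool's x, y, z in rad, then the finger opening in mm, from 0 to 94. In form: [[[x, y, z], [wx, wy, wz], hand], ...]. A call has 1 to 20 rows; each row is the pose to reach, as a shift and turn from the pose commanded when the call began, along the tool's axes at that moment; what a row does not reach only later rows make up. A row lasts 1/12 s, in which the tool goes at most 41.7 mm and 7.16 degrees, less where a joint would pass 70% of its speed; a pose out of reach is approached as far as the arm can. A call with a gripper value outside its range is refused whole. The fingers move at their own pace and stop on an object; "newtons" is the grip in N (left out, the last holds). Time passes only in rows, so rows that repeat a pose let the fingers close. It gives the time, the measured TCP pose, the force, the opening and the grip force at its end, in the units of the state.
- read_state(): the state, without advancing time (a new reading comes with each control period).
- snapshot(name): name is "scene" or "top"; returns (picture, depth): 384x512x3 uint8, red, green, blue; 384x512 float32, m along the optical axis (not along the pixel's ray), 0 where there is no reading.
- calibration(name): a dict with "mtx" (3x3 intrinsics, pixels), "R" (3x3) and "t" (3): a world point X has camera coordinates R X + t. Camera axes: x right, y down, z forward; pixel columns grow to the right and rows downward; lengths in m; the calibration is good to about 2 mm. A picture is of the moment at which its call begins. calibration takes no time and is no camera call.
- bot.job_done(): hands the job in; it is judged then, once.
Trained networks look in the newest picture that a camera, given by its name, has taken for a name from the list of things; names that differ only in an ending like _2 or _b are one class to them, and where a whole thing is asked for, a point or a joint stands for the part that bears it (a point fixed in the world has none). Each returns a list of dicts, best first, with "confidence" (0 to 1); they miss things now and then, are a little off and sometimes report something else, mostly with a low value. They report only what shows in the picture. A call takes as long as a camera call.
- find_in(query, camera): "point" ([x, y, z] in m, in world coordinates, good to about 4 mm: the middle of the surface that is visible of it).
- mark_of(query, camera): "point" ([x, y, z] in m, in world coordinates, good to about 4 mm: a listed point, or the origin of a listed thing).
The state is a dict: "time": time; "joint_positions": joint angles; "qd": joint speeds; "joint_torque": joint torques, N m; "tool_pos": TCP position; "tcp_rot": TCP orientation; "contact_force": force on the tool from outside, world axes, zero at the start; "torque": the same for the moment, N m; "opening": finger opening in m; "gripper_force": force on a finger pad.
Only numpy, scipy, OpenCV 4.12 (cv2) and the standard library are available. Lean on these libraries where they do the work, as an engineer would, in place of code of your own. Each camera call takes 0.05 s, during which the arm holds its last target. There are 200 camera calls.

## Task

Fit the slab roller's lever: of the three tubes standing on the table, only the flat one (oblong in section) nests on the oblong stub that leans from the roller's hub. Slide it onto the stub, slotted end first, until it is fully home on the stub's collar and the spring button pops out through its slot, then let go. Leave the other two tubes and everything else on the table standing where they are.

Things in the scene. Friction and masses are not known exactly. Their poses are not given: they have to be found in the camera images.
- flat_tube_mid (a point): Centre, half-way up, of the lever tube to fit: loose aluminium tube of oblong section, outside 30 mm (its x) by 44 mm (its y), walls 3 mm (bore 24 x 38), 150 mm long (its z), 0.14 to 0.28 kg. Stands upright on the table, open slotted end down, black plug in the upper end. Yaw varies; it may go on the stub either way round (half a turn about z).
- flat_tube_slot (a point): Centre of the slot in the tube's 44 mm wide face on its +x side, 28.5 mm above its lower end; axes as the tube's. 18 mm wide, 31 mm high (13 to 44 mm above the lower end). The opposite face has the same slot.
- stub_seat (a point): Centre of the 44 x 58 mm collar face at the stub's root, on which the tube's lower end must sit. Place and yaw vary, but fixed (hub locked). z points out along the stub, 30 degrees from vertical, leaning towards the robot's side; slide on along -z. The tube's x goes along this x, either sign. Home: tube centre 75 mm out along z.
- stub_tip (a point): Centre of the stub's tip, 70 mm out from the collar, axes as stub_seat. The steel stub is 20 mm (x) by 34 mm (y), so the tube has 2 mm play on each side; its tip edges are rounded by 6 mm.
- button (a joint): Brass spring button, 12 mm across, in the stub's wide upper face (+x of stub_seat), 22 mm out from the collar. Metres: 0 = out, 7 mm proud; 0.008 = pressed right in. Its nose slopes towards the stub's tip, so the tube's edge presses it in as it slides on (push 5 to 15 N); it springs out into the slot once the tube is within 3 mm of the collar.
- square_tube_mid (a point): Centre of a loose 32 x 32 mm square tube, 150 mm tall, standing upright: does not fit the stub; leave it.
- round_tube_mid (a point): Centre of a loose round tube, 36 mm diameter, 150 mm tall, standing upright: does not fit the stub; leave it.
- jar_mid (a point): Centre of a glass jar of slip, 76 mm diameter, 115 mm tall; leave it.
- tub_mid (a point): Centre of a closed round tub, 84 mm diameter, 85 mm tall; leave it.
- cutter_mid (a point): Centre of a steel ring cutter, 64 mm diameter, 32 mm tall; leave it.
- pot_mid (a point): Centre of a blue bowl, 100 mm diameter, 80 mm tall; leave it.

How it is judged:
At the end, for the whole second after the job is handed in: The flat tube sits on the stub, its lower end within 4 mm of the collar, its centre within 8 mm of the stub's axis in x and y, its axis within 0.1 rad of the stub's, the button out through the slot (joint below 2.5 mm), the tube let go and at rest (z of flat_tube_mid in the frame of stub_seat between 0.071 and 0.079 m and x of flat_tube_mid in the frame of stub_seat between -0.008 and 0.008 m and y of flat_tube_mid in the frame of stub_seat between -0.008 and 0.008 m and angle between the z axis of flat_tube_mid and the z axis of stub_seat, either way round below 0.1 rad and value of joint button below 0.0025 m and linear speed of flat_tube below 0.02 m/s); the robot touches nothing.
It fails at once if the square or round tube, or the jar, tub, cutter or bowl, is shifted more than 40 mm from its place (distance of any of square_tube_mid, round_tube_mid, jar_mid, tub_mid, cutter_mid, pot_mid from where it was at the start of the episode above 0.04 m).
It fails at once if one of these is tipped more than 0.4 rad (angle between any of square_tube_mid, round_tube_mid, jar_mid, tub_mid, cutter_mid, pot_mid's own z axis and vertical above 0.4 rad).
It also fails if it takes over 42 s, if anything falls off the work surface, if the arm or the gripper's body presses on something with over 40 N, if the wrist force passes 120 N, or if a joint passes its speed limit or range.

## Working session

There is one attempt and no reset: what is moved stays moved. The work goes in short steps, Python scripts to look and compute and a tool call to move; the robot and the scene stay as the last step left them, time stands still between calls to the robot, and variables do not carry over. Pictures are saved under pics/ and viewed, at most 10 in all, crops included, and the job is handed in when it is done.

Besides the shell and the picture viewer there is one more tool, called after "Call:" in YAML: its name, and indented under it one key for each argument. step_arm: Moves the arm, as the interface text tells. Its arguments: {"type":"object","properties":{"series":{"type":"array","items":{"type":"array"}},"newtons":{"type":"number"}},"required":["series"]}

```bash
mkdir -p pics
python3 - <<'E'
from workcell import *
import cv2,numpy as np
for c in("scene","top"):
    p,d=snapshot(c); np.savez(f"{c}0.npz",p=p,d=d); cv2.imwrite(f"pics/{c}0.png",p[:,:,::-1])
    k=calibration(c); print(c,k["mtx"].tolist(),(-k["R"].T@k["t"]).round(3),k["R"].round(3).tolist())
    for q in("flat_tube_mid","flat_tube_slot","stub_seat","stub_tip","button","square_tube_mid","round_tube_mid","jar_mid","tub_mid","cutter_mid","pot_mid"):
        print(q,[(np.round(r["point"],3).tolist(),round(r["confidence"],2)) for r in mark_of(q,c)[:2]])
s=read_state();print(s["time"],s["tool_pos"],s["tcp_rot"])
E
```

```text
scene [[427.11944994838393, 0.0, 256.4033959557208], [0.0, 427.11944994838393, 194.5811839652351], [0.0, 0.0, 1.0]] [ 1.016 -0.308  1.077] [[0.558, 0.83, -0.015], [0.702, -0.482, -0.524], [-0.442, 0.282, -0.851]]
flat_tube_mid [([0.656, -0.233, 0.08], 0.85)]
flat_tube_slot [([0.664, -0.232, 0.03], 0.89)]
stub_seat [([0.655, -0.235, 0.076], 0.61), ([0.644, 0.09, 0.11], 0.59)]
stub_tip [([0.616, 0.094, 0.168], 0.92)]Traceback (most recent call last):
  File "<stdin>", line 7, in <module>
ValueError: it knows: cutter_mid, flat_tube_mid, flat_tube_slot, jar_mid, pot_mid, round_tube_mid, square_tube_mid, stub_seat, stub_tip, tub_mid
```

Run:
```python
from workcell import *
import cv2,numpy as np
k=calibration("scene")
for c in("scene","top"):
    p,d=snapshot(c); np.savez(f"{c}0.npz",p=p,d=d); cv2.imwrite(f"pics/{c}0.png",p[:,:,::-1])
    k=calibration(c); print(c,k["mtx"][0],(-k["R"].T@k["t"]).round(3),k["R"].round(3).tolist())
    for q in("flat_tube_mid","flat_tube_slot","stub_seat","stub_tip","square_tube_mid","round_tube_mid","jar_mid","tub_mid","cutter_mid","pot_mid"):
        if c=="top" or q[0] not in "fs" or q[1]=="q":print(q,[(np.round(r["point"],3).tolist(),round(r["confidence"],2)) for r in mark_of(q,c)[:2]])
s=read_state();print(s["time"],s["tool_pos"],s["tcp_rot"])
```

```text
scene [427.11944995   0.         256.40339596] [ 1.016 -0.308  1.077] [[0.558, 0.83, -0.015], [0.702, -0.482, -0.524], [-0.442, 0.282, -0.851]]
square_tube_mid [([0.472, -0.158, 0.075], 0.83), ([0.647, 0.088, 0.108], 0.19)]
round_tube_mid [([0.462, -0.358, 0.076], 0.55)]
jar_mid [([0.753, -0.144, 0.055], 0.96)]
tub_mid [([0.69, -0.382, 0.043], 0.58), ([0.751, -0.144, 0.053], 0.29)]
cutter_mid [([0.385, -0.219, 0.02], 0.86)]
pot_mid [([0.303, 0.427, 0.044], 0.75)]
top [429.16348719   0.         250.05279751] [0.456 0.009 1.635] [[0.016, -1.0, -0.001], [-0.999, -0.016, -0.043], [0.043, 0.001, -0.999]]
flat_tube_mid [([0.651, -0.236, 0.071], 0.72)]
flat_tube_slot [([0.665, -0.235, 0.028], 0.51)]
stub_seat [([0.646, 0.082, 0.104], 0.5)]
stub_tip [([0.615, 0.098, 0.171], 0.75), ([0.302, 0.427, 0.04], 0.44)]
square_tube_mid [([0.473, -0.16, 0.074], 0.68), ([0.689, -0.385, 0.043], 0.3)]
round_tube_mid [([0.465, -0.354, 0.077], 0.6)]
jar_mid [([0.753, -0.142, 0.06], 0.7)]
tub_mid [([0.688, -0.384, 0.043], 0.65)]
cutter_mid [([0.384, -0.215, 0.016], 0.59)]
pot_mid [([0.302, 0.428, 0.04], 0.75), ([0.466, -0.355, 0.076], 0.57)]
1.15 [ 0.15640206 -0.65657834  0.20545628] [-4.56958640e-05  9.93176295e-01  1.16622661e-01  2.90110530e-05]
```

View pics/scene0.png

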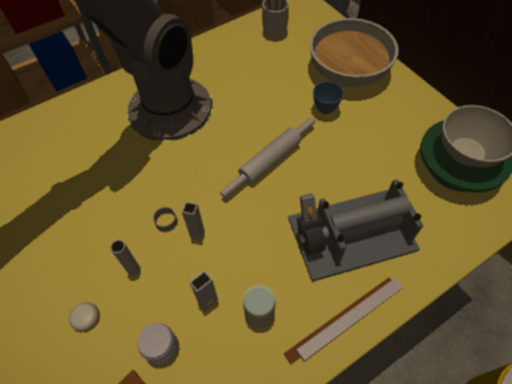

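View pics/top0.png

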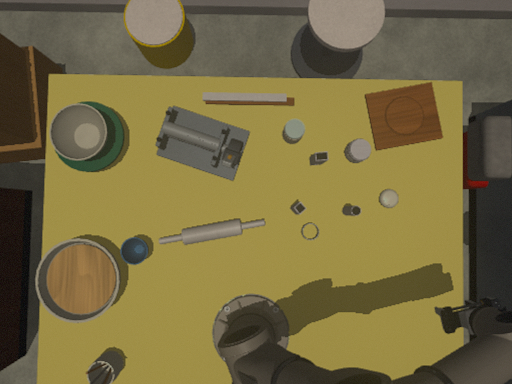

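Scene view: the flat tube is at about (204,290), with the jar at (259,305) and the tub at (157,343) next to it. The stub is at (308,208) with its orange button at (311,213). Next I'll fit the plate and tube yaw and the stub axis from depth.

```bash
cat > h.py <<'E'
import numpy as np,cv2
from workcell import *
from scipy.spatial.transform import Rotation as R
def cloud(c,f):
    z=np.load(f);d=z["d"].astype(float);k=calibration(c);v,u=np.nonzero(d>0);d=d[v,u]
    P=(np.linalg.inv(k["mtx"])@np.stack([u*d,v*d,d]))
    return (P.T-k["t"])@k["R"],z["p"][v,u]
def frame(yaw,tilt=np.pi/6):   # yaw: azimuth of stub x; z leans opposite
    L=np.array([-np.cos(yaw),-np.sin(yaw),0]);Z=np.array([0,0,1.])
    z=np.sin(tilt)*L+np.cos(tilt)*Z;x=-np.cos(tilt)*L+np.sin(tilt)*Z
    return np.stack([x,np.cross(z,x),z],1)
E
python3 - <<'E'
from h import *
for c in("scene","top"):
    P,C=cloud(c,c+"0.npz")
    near=lambda a,b,r:np.hypot(P[:,0]-a,P[:,1]-b)<r
    m=near(.653,-.235,.05)&(P[:,2]>.135)&(P[:,2]<.17)
    print(c,"tube",m.sum(),cv2.minAreaRect((P[m,:2]*1000).astype(np.float32)),P[m].mean(0).round(4))
    t=near(.653,-.235,.12)&(abs(P[:,2])<.01);print("table z",np.median(P[t,2]))
    m=near(.64,.2,.25)&(P[:,2]>.006)&(P[:,2]<.03)&(C.max(1)<130)&(C.max(1).astype(int)-C.min(1)<30)
    print("plate",m.sum(),cv2.minAreaRect((P[m,:2]*1000).astype(np.float32)))
    m=near(.64,.2,.2)&(P[:,2]>.09)&(P[:,2]<.13)&(P[:,1]>.13)
    if m.sum()>5:
        q=P[m,:2]-P[m,:2].mean(0);w=np.linalg.svd(q,full_matrices=False)[2][0];print("roller az",np.degrees(np.arctan2(w[1],w[0])),m.sum())
    for yaw in (-17,-20,-23):
        F=frame(np.radians(yaw));m=near(.625,.092,.07)&(P[:,2]>.1)
        q=(P[m]-[.645,.086,.107])@F
        up=q[(q[:,2]>.02)&(q[:,2]<.062)&(abs(q[:,1])<.03)]
        tip=q[(q[:,2]>.064)]
        print(yaw,len(up),"y",np.percentile(up[:,1],[1,10,50,90,99]).round(4),"x",np.percentile(up[:,0],[5,50,95]).round(4),"tip",len(tip),np.percentile(tip,[5,50,95],axis=0).round(4).tolist())
        g=up[up[:,0]>.003]
        if len(g)>8: print("  planefit slope y,z",np.linalg.lstsq(np.c_[g[:,1:],np.ones(len(g))],g[:,0],rcond=None)[0].round(3))
z=np.load("scene0.npz")["p"]
a=cv2.resize(z[170:290,260:430],None,fx=4.5,fy=4.5,interpolation=cv2.INTER_CUBIC);a=np.clip(a*1.6,0,255).astype(np.uint8);cv2.imwrite("pics/crop1.png",a[:,:,::-1])
E
```

```text
scene tube 296 ((652.5426635742188, -234.1982421875), (31.361400604248047, 44.61077117919922), 6.79925012588501) [ 0.6545 -0.2348  0.1483]
table z -0.00031649041326357115
plate 3783 ((612.2738647460938, 209.43064880371094), (326.6846923828125, 439.8846130371094), 80.0235366821289)
roller az -111.62369920591239 1818
-17 223 y [-0.0176 -0.0169 -0.0033  0.0126  0.0166] x [0.0005 0.013  0.0193] tip 60 [[-0.0012, -0.0152, 0.0645], [0.0081, -0.0015, 0.0673], [0.0144, 0.0133, 0.0699]]
  planefit slope y,z [ 0.05  -0.08   0.017]
-20 222 y [-0.0186 -0.0176 -0.0034  0.012   0.0161] x [0.0022 0.013  0.0196] tip 58 [[-0.0007, -0.0166, 0.0644], [0.0081, -0.0023, 0.0674], [0.0142, 0.0117, 0.0699]]
  planefit slope y,z [ 0.019 -0.078  0.017]
-23 226 y [-0.02   -0.0183 -0.0038  0.0118  0.0154] x [0.0031 0.0131 0.0195] tip 54 [[-0.001, -0.0175, 0.065], [0.0081, -0.0022, 0.0676], [0.014, 0.0101, 0.07]]
  planefit slope y,z [-0.001 -0.064  0.016]
top tube 118 ((650.8182373046875, -236.10020446777344), (29.721553802490234, 45.778541564941406), 7.153944492340088) [ 0.6502 -0.235   0.1498]
table z 7.644814576104455e-05
plate 2405 ((749.5184326171875, 181.55845642089844), (308.484619140625, 278.32818603515625), 72.16000366210938)
roller az 68.05800580853966 986
-17 60 y [-0.0195 -0.0185 -0.0047  0.009   0.0133] x [0.0037 0.0134 0.0197] tip 44 [[-0.0026, -0.0173, 0.0645], [0.0056, -0.0027, 0.0677], [0.014, 0.0125, 0.072]]
  planefit slope y,z [ 0.094 -0.084  0.018]
-20 59 y [-0.0201 -0.0186 -0.0043  0.0091  0.0128] x [0.0074 0.0136 0.0197] tip 43 [[-0.0031, -0.0175, 0.0648], [0.0055, -0.0036, 0.0675], [0.0138, 0.0109, 0.0719]]
  planefit slope y,z [ 0.022 -0.11   0.019]
-23 59 y [-0.0215 -0.019  -0.0046  0.0089  0.0122] x [0.0083 0.0138 0.0197] tip 42 [[-0.0036, -0.0186, 0.0645], [0.006, -0.0051, 0.0678], [0.0134, 0.0095, 0.0717]]
  planefit slope y,z [ 0.019 -0.1    0.018]
```

View pics/crop1.png

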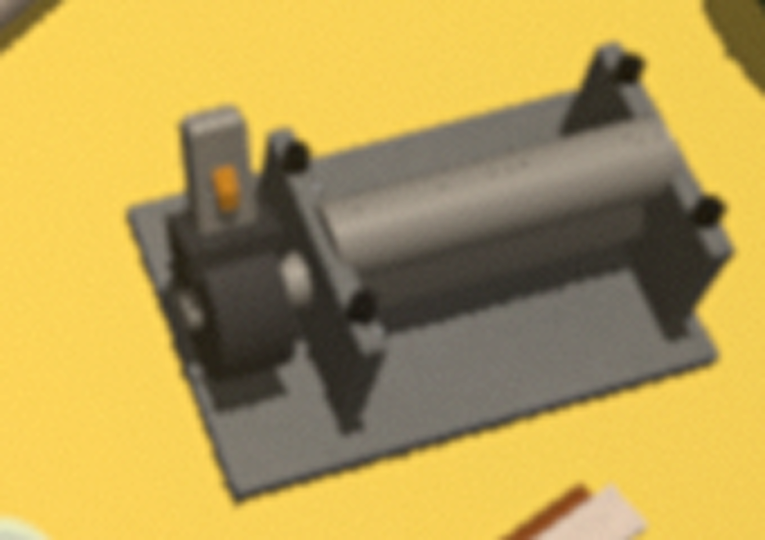

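The crop shows the stub at about (215,165) leaning towards the robot, with the button on its upper face. The roller axis gives a stub yaw of about -22°. The tube yaw is about 7° at (0.652, -0.235). Now I'll work out the approach.

```bash
cat >> h.py <<'E'
F=frame(np.radians(-22)); SEAT=np.array([.645,.086,.107])+F@[.003,-.0025,0]
def toolR(yax,zax): return np.stack([np.cross(yax,zax),yax,zax],1)
def delta(p,Rt,s=None):
    s=s or read_state();q=s["tcp_rot"];A=R.from_quat([q[1],q[2],q[3],q[0]])
    print("shift mm",(A.inv().apply(np.array(p)-s["tool_pos"])*1000).round(1).tolist(),"turn",(A.inv()*R.from_matrix(Rt)).as_rotvec().round(4).tolist(),"t",s["time"])
E
python3 - <<'E'
from h import *
a=np.radians(7);delta([.652,-.235,.25],toolR(np.array([np.cos(a),np.sin(a),0]),np.array([0,0,-1.])))
print(SEAT,F.round(3))
E
```

```text
shift mm [579.8, -295.3, -44.5] turn [-0.0, -0.0001, -1.4592] t 1.15
[0.64647238 0.08270878 0.1085    ] [[ 0.803  0.375 -0.464]
 [-0.324  0.927  0.187]
 [ 0.5    0.     0.866]]
```

Call:
step_arm:
  series:
    - [[40,-20,-44],[0,0,-0.1],94]
    - [[580,-295,-44],[0,0,-1.46],94]
    - [[580,-295,-44],[0,0,-1.46],94]
    - [[580,-295,-44],[0,0,-1.46],94]
    - [[580,-295,-44],[0,0,-1.46],94]
    - [[580,-295,-44],[0,0,-1.46],94]
    - [[580,-295,-44],[0,0,-1.46],94]
    - [[580,-295,-44],[0,0,-1.46],94]
    - [[580,-295,-44],[0,0,-1.46],94]
    - [[580,-295,-44],[0,0,-1.46],94]
    - [[580,-295,-44],[0,0,-1.46],94]
    - [[580,-295,-44],[0,0,-1.46],94]
    - [[580,-295,-44],[0,0,-1.46],94]
    - [[580,-295,-44],[0,0,-1.46],94]
    - [[580,-295,-44],[0,0,-1.46],94]
    - [[580,-295,-44],[0,0,-1.46],94]
    - [[580,-295,-44],[0,0,-1.46],94]
    - [[580,-295,-44],[0,0,-1.46],94]
    - [[580,-295,-44],[0,0,-1.46],94]
    - [[580,-295,-44],[0,0,-1.46],94]

```text
time: 2.82
tool_pos: [0.6514, -0.2367, 0.2494]
tcp_rot: [0.0, 0.663, 0.749, -0.0]
contact_force: [-0.3, -0.4, -0.1]
opening: 0.0937
gripper_force: 0.0
```

Run:
```python
from h import *
a=np.radians(7);delta([.652,-.235,.112],toolR(np.array([np.cos(a),np.sin(a),0]),np.array([0,0,-1.])))
s=read_state();print(s["tool_pos"],s["joint_positions"])
```

```text
shift mm [1.7, 0.9, 137.4] turn [-0.0005, 0.0005, -0.0009] t 2.8167
[ 0.65142024 -0.23669269  0.24944927] [ 0.5376087   0.45367898 -0.40096763  1.48718493  0.18270744  1.23802263
  0.23447494]
```

Call:
step_arm:
  series:
    - [[2,1,40],[0,0,0],94]
    - [[2,1,80],[0,0,0],94]
    - [[2,1,115],[0,0,0],70]
    - [[2,1,137],[0,0,0],50]
    - [[2,1,137],[0,0,0],50]
    - [[2,1,137],[0,0,0],40]
    - [[2,1,137],[0,0,0],32]
    - [[2,1,137],[0,0,0],20]
    - [[2,1,137],[0,0,0],20]
    - [[2,1,137],[0,0,0],20]
    - [[2,1,137],[0,0,0],20]
    - [[2,1,137],[0,0,0],20]
  newtons: 50

```text
time: 3.82
tool_pos: [0.6531, -0.2332, 0.1129]
tcp_rot: [0.0, 0.662, 0.749, 0.0]
contact_force: [0.2, -0.5, -0.2]
opening: 0.031
gripper_force: 0.0
```

Run:
```python
from h import *
s=read_state();print(s["tool_pos"],s["opening"],s["gripper_force"],s["contact_force"],s["time"])
```

```text
[ 0.65314054 -0.23321025  0.11293924] 0.031045237069008247 0.02255824743770063 [ 0.19724875 -0.51855771 -0.16991871] 3.8167
```

Call:
step_arm:
  series:
    - [[0,0,0],[0,0,0],20]
    - [[0,0,0],[0,0,0],20]
    - [[0,0,0],[0,0,0],20]
    - [[0,0,-15],[0,0,0],20]
    - [[0,0,-40],[0,0,0],20]
    - [[0,0,-80],[0,0,0],20]
    - [[0,0,-120],[0,0,0],20]
    - [[0,0,-160],[0,0,0],20]
    - [[0,0,-180],[0,0,0],20]
    - [[0,0,-180],[0,0,0],20]
    - [[0,0,-180],[0,0,0],20]
  newtons: 50

```text
time: 4.73
tool_pos: [0.6532, -0.2332, 0.2931]
tcp_rot: [0.001, 0.662, 0.749, 0.0]
contact_force: [-0.2, -1.3, -1.8]
opening: 0.0298
gripper_force: 49.9
```

Run:
```python
from h import *
s=read_state();print(s["tool_pos"],s["opening"],s["gripper_force"],s["contact_force"])
# target: tube lower end 40 mm beyond tip
p=SEAT+F@[0,0,.07+.05+.113]
print(p);delta(p,toolR(F[:,0],-F[:,2]))
z,d=snapshot("scene");np.savez("scene1.npz",p=z,d=d)
for q in("flat_tube_mid","flat_tube_slot"):print([(np.round(r["point"],3),r["confidence"]) for r in mark_of(q,"scene")[:2]])
```

```text
[ 0.65322517 -0.23321037  0.29309275] 0.029783826047849026 49.92252230644226 [-0.22656434 -1.29817601 -1.80428649]
[0.53845546 0.12635045 0.31028392]
shift mm [370.9, -69.8, -17.5] turn [-0.5109, -0.1323, 0.4952] t 4.7333
[(array([ 0.655, -0.234,  0.26 ]), 0.56)]
[(array([ 0.665, -0.233,  0.21 ]), 0.82)]
```

Call:
step_arm:
  series:
    - [[20,-4,-20],[-0.03,-0.01,0.03],20]
    - [[55,-10,-30],[-0.1,-0.02,0.09],20]
    - [[90,-17,-35],[-0.17,-0.04,0.16],20]
    - [[125,-24,-35],[-0.23,-0.06,0.23],20]
    - [[160,-31,-35],[-0.3,-0.08,0.3],20]
    - [[195,-38,-35],[-0.36,-0.1,0.36],20]
    - [[230,-45,-35],[-0.42,-0.11,0.42],20]
    - [[265,-51,-35],[-0.48,-0.12,0.46],20]
    - [[300,-58,-30],[-0.51,-0.132,0.495],20]
    - [[335,-64,-25],[-0.51,-0.132,0.495],20]
    - [[358,-68,-20],[-0.51,-0.132,0.495],20]
    - [[371,-70,-17],[-0.511,-0.132,0.495],20]
    - [[371,-70,-17],[-0.511,-0.132,0.495],20]
    - [[371,-70,-17],[-0.511,-0.132,0.495],20]

```text
time: 6.05
tool_pos: [0.5374, 0.1266, 0.3082]
tcp_rot: [0.213, 0.801, 0.541, 0.144]
contact_force: [0.2, -0.2, -1.9]
opening: 0.0296
gripper_force: 49.9
```

Run:
```python
from h import *
s=read_state();print(s["tool_pos"],s["opening"],s["gripper_force"],s["contact_force"],s["torque"],s["joint_positions"])
for c in("scene","top"):
    z,d=snapshot(c);np.savez(c+"2.npz",p=z,d=d)
    for q in("flat_tube_mid","flat_tube_slot","stub_tip","stub_seat"):print(c,q,[((F.T@(np.array(r["point"])-SEAT)).round(4).tolist(),round(r["confidence"],2)) for r in mark_of(q,c)[:2]])
    P,C=cloud(c,c+"2.npz");Q=(P-SEAT)@F
    for lo,hi in((.024,.04),(.04,.062),(.13,.16),(.16,.19),(.19,.215)):
        m=(Q[:,2]>lo)&(Q[:,2]<hi)&(abs(Q[:,0])<.035)&(abs(Q[:,1])<.04);g=Q[m]
        if len(g)>5:print(lo,len(g),"y",np.percentile(g[:,1],[1,5,50,95,99]).round(4),"x",np.percentile(g[:,0],[5,50,80,95]).round(4))
delta(SEAT+F@[0,0,.233],toolR(F[:,0],-F[:,2]),s)
z=np.load("scene2.npz")["p"]
a=cv2.resize(z[110:260,240:400],None,fx=4,fy=4,interpolation=cv2.INTER_CUBIC);cv2.imwrite("pics/crop2.png",np.clip(a*1.6,0,255).astype(np.uint8)[:,:,::-1])
```

```text
[0.53742198 0.12660196 0.30817162] 0.029612709937771115 49.92273151874542 [ 0.15323071 -0.2092579  -1.93519329] [0.19385031 0.64697494 0.02649591] [ 0.16208605 -0.02764901 -0.76708056  2.03901106  0.53621702  0.89462735
 -1.28220033]
scene flat_tube_mid [([0.0045, -0.0005, 0.1951], 0.81)]
scene flat_tube_slot [([0.0094, -0.0015, 0.1471], 0.93)]
scene stub_tip [([0.0049, -0.0032, 0.0665], 0.81), ([0.0002, -0.0022, 0.1977], 0.46)]
scene stub_seat [([-0.0022, 0.0051, 0.0012], 0.84)]
0.024 88 y [-0.0164 -0.0159 -0.0015  0.0164  0.0175] x [-0.0008  0.0107  0.0141  0.0174]
0.04 115 y [-0.0174 -0.0165 -0.001   0.0157  0.0177] x [0.0008 0.0097 0.0111 0.0119]
0.13 184 y [-0.0237 -0.0232 -0.002   0.0187  0.0203] x [-0.0156  0.0111  0.0128  0.0141]
0.16 234 y [-0.0236 -0.0233 -0.0048  0.0179  0.0196] x [-0.0062  0.0116  0.013   0.0145]
0.19 217 y [-0.0238 -0.0234 -0.004   0.0185  0.0204] x [-0.005   0.0119  0.0135  0.0148]
top flat_tube_mid [([-0.0022, -0.0029, 0.1951], 0.48)]
top flat_tube_slot [([0.0107, -0.0043, 0.1492], 0.58), ([-0.1592, -0.3738, -0.0131], 0.42)]
top stub_tip [([0.0027, 0.0013, 0.0684], 0.6)]
top stub_seat [([-0.0046, 0.0005, -0.0011], 0.78)]
0.024 24 y [-0.0176 -0.017  -0.0013  0.0142  0.0153] x [0.0081 0.0117 0.0148 0.0169]
0.04 36 y [-0.0188 -0.0185 -0.006   0.0116  0.0141] x [-0.0056  0.0102  0.0117  0.0127]
0.13 46 y [-0.0265 -0.0263 -0.0112  0.0161  0.0174] x [-0.0051  0.0136  0.0151  0.0164]
0.16 63 y [-0.0263 -0.0262 -0.0075  0.0142  0.0168] x [0.0014 0.0137 0.0153 0.0159]
0.19 33 y [-0.026  -0.0259 -0.0123  0.0147  0.0165] x [-0.0101  0.014   0.0148  0.0158]
shift mm [0.2, 2.0, -1.3] turn [-0.0033, -0.0001, 0.0021] t 6.05
```

View pics/crop2.png

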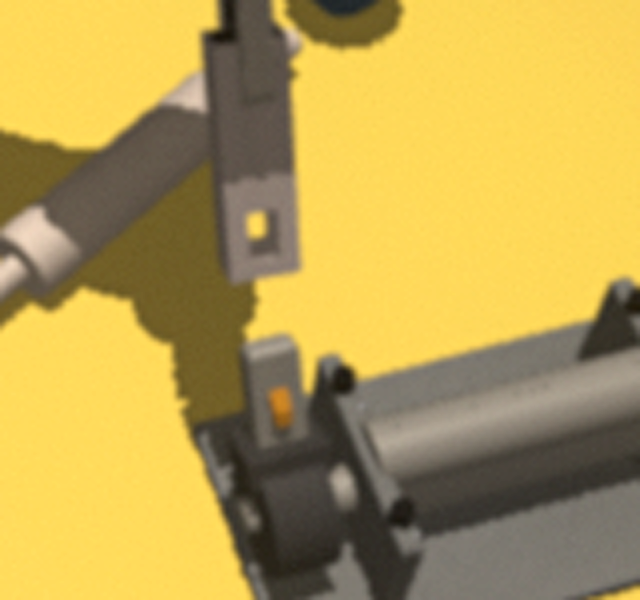

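The crop shows the tube directly above the stub, aligned in yaw. Measured against the stub in the same cameras, it needs about 2 mm along both stub x and y. I'll correct that and start the insertion.

Call:
step_arm:
  series:
    - [[2.2,2.3,10],[-0.003,0,0.002],20]
    - [[2.2,2.3,28],[-0.003,0,0.002],20]
    - [[2.2,2.3,42],[-0.003,0,0.002],20]
    - [[2.2,2.3,47],[-0.003,0,0.002],20]
    - [[2.2,2.3,51],[-0.003,0,0.002],20]
    - [[2.2,2.3,55],[-0.003,0,0.002],20]
    - [[2.2,2.3,59],[-0.003,0,0.002],20]
    - [[2.2,2.3,62],[-0.003,0,0.002],20]
    - [[2.2,2.3,62],[-0.003,0,0.002],20]
  newtons: 60

```text
time: 7.3
tool_pos: [0.5694, 0.116, 0.2567]
tcp_rot: [0.215, 0.801, 0.539, 0.145]
contact_force: [0.7, -0.9, -2.1]
opening: 0.0296
gripper_force: 59.9
```

```bash
cat > c.py <<'E'
from h import *
s=read_state();q=s["tcp_rot"];A=R.from_quat([q[1],q[2],q[3],q[0]])
print("tcp in seat mm",(F.T@(s["tool_pos"]-SEAT)*1000).round(1),"force seat",(F.T@s["contact_force"]).round(1),"torque",(F.T@s["torque"]).round(2),s["gripper_force"],s["opening"],s["time"],"ori err",(R.from_matrix(toolR(F[:,0],-F[:,2])).inv()*A).as_rotvec().round(4))
E
python3 c.py
```

```text
tcp in seat mm [  1.5   2.  170.3] force seat [-0.1 -0.6 -2.3] torque [-0.03  0.68 -0.  ] 59.921743869781494 0.029619999314458693 7.3 ori err [-0.0016  0.0003  0.0019]
```

Call:
step_arm:
  series:
    - [[0,0,6],[0,0,0],20]
    - [[0,0,12],[0,0,0],20]
    - [[0,0,18],[0,0,0],20]
    - [[0,0,24],[0,0,0],20]
    - [[0,0,28],[0,0,0],20]
    - [[0,0,32],[0,0,0],20]
    - [[0,0,36],[0,0,0],20]
    - [[0,0,40],[0,0,0],20]
    - [[0,0,40],[0,0,0],20]

```text
time: 8.05
tool_pos: [0.5882, 0.1083, 0.2216]
tcp_rot: [0.215, 0.801, 0.539, 0.145]
contact_force: [2.7, -1.3, -1.2]
opening: 0.0297
gripper_force: 59.9
```

```bash
python3 c.py
```

```text
tcp in seat mm [  1.4   1.9 129.7] force seat [ 2.  -0.2 -2.5] torque [ 0.05 -0.26  0.02] 59.922670125961304 0.02973853446126438 8.05 ori err [-0.0011  0.0001  0.002 ]
```

Call:
step_arm:
  series:
    - [[0,0,4],[0,0,0],20]
    - [[0,0,8],[0,0,0],20]
    - [[0,0,11],[0,0,0],20]
    - [[0,0,13],[0,0,0],20]
    - [[0,0,14],[0,0,0],20]
    - [[0,0,15],[0,0,0],20]
    - [[0,0,16],[0,0,0],20]
    - [[0,0,16],[0,0,0],20]

```text
time: 8.72
tool_pos: [0.5951, 0.1056, 0.208]
tcp_rot: [0.215, 0.801, 0.539, 0.145]
contact_force: [-0.9, 0.9, -2.3]
opening: 0.0298
gripper_force: 59.9
```

```bash
python3 c.py
```

```text
tcp in seat mm [  1.1   2.  114.3] force seat [-2.2  0.5 -1.4] torque [ 0.01  0.68 -0.03] 59.921717047691345 0.02984908644225421 8.7167 ori err [-0.0009  0.0002  0.0019]
```

Call:
step_arm:
  series:
    - [[0,0,1],[0,0,0],20]
    - [[0,0,2],[0,0,0],20]
    - [[0,0,3],[0,0,0],20]
    - [[0,0,3],[0,0,0],20]

```text
time: 9.05
tool_pos: [0.5966, 0.1054, 0.2062]
tcp_rot: [0.215, 0.801, 0.539, 0.146]
contact_force: [-10.0, 0.6, 9.4]
opening: 0.0296
gripper_force: 59.9
```

```bash
python3 c.py
```

```text
tcp in seat mm [  1.4   2.4 112. ] force seat [-3.5 -3.2 12.8] torque [-0.92  1.4   0.06] 59.9396288394928 0.029603058133099987 9.05 ori err [-0.0019  0.0003  0.0016]
```

Call:
step_arm:
  series:
    - [[0,0,1],[0,0,0],20]
    - [[0,0,2],[0,0,0],20]
    - [[0,0,2],[0,0,0],20]

```text
time: 9.3
tool_pos: [0.597, 0.106, 0.2061]
tcp_rot: [0.216, 0.801, 0.539, 0.146]
contact_force: [-36.6, 1.4, 42.1]
opening: 0.0296
gripper_force: 60.0
```

```bash
python3 c.py
python3 - <<'E'
from h import *
z,d=snapshot("scene");np.savez("scene3.npz",p=z,d=d)
for q in("flat_tube_mid","flat_tube_slot"):print(q,[((F.T@(np.array(r["point"])-SEAT)).round(4).tolist(),round(r["confidence"],2)) for r in mark_of(q,"scene")[:2]])
a=cv2.resize(z[130:250,260:370],None,fx=5,fy=5,interpolation=cv2.INTER_CUBIC);cv2.imwrite("pics/crop3.png",np.clip(a*1.6,0,255).astype(np.uint8)[:,:,::-1])
E
```

```text
tcp in seat mm [  1.6   3.  111.8] force seat [ -8.9 -12.4  53.7] torque [-3.42  3.49  0.07] 60.04099488258362 0.029643725812254558 9.3 ori err [-0.0037  0.0003  0.001 ]
flat_tube_mid [([0.0066, 0.0019, 0.0769], 0.83), ([-0.0014, 0.0008, 0.0012], 0.69)]
flat_tube_slot [([0.0151, 0.0013, 0.0281], 0.95)]
```

View pics/crop3.png

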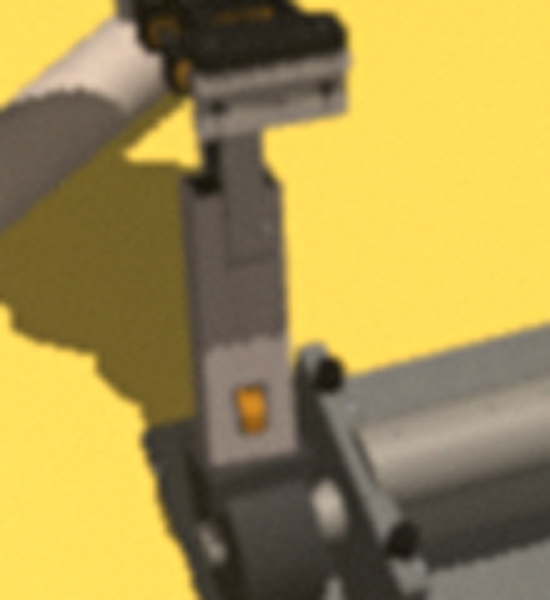

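The tube is hard on the collar (54 N) and the button fills the slot at (252,410). I'll ease off the push, open the fingers, then retreat along the tube's axis.

Call:
step_arm:
  series:
    - [[0,0,-2],[0,0,0],20]
    - [[0,0,-3.5],[0,0,0],25]
    - [[0,0,-3.5],[0,0,0],60]
    - [[0,0,-3.5],[0,0,0],80]
    - [[0,0,-3.5],[0,0,0],80]
    - [[0,0,-3.5],[0,0,0],80]
    - [[0,0,-3.5],[0,0,0],80]
    - [[0,0,-3.5],[0,0,0],80]
    - [[0,0,-10],[0,0,0],80]
    - [[0,0,-30],[0,0,0],80]
    - [[0,0,-60],[0,0,0],80]
    - [[0,0,-90],[0,0,0],80]
    - [[0,0,-110],[0,0,0],80]
    - [[0,0,-110],[0,0,0],80]
    - [[0,0,-110],[0,0,0],80]

```text
time: 10.7
tool_pos: [0.5467, 0.1257, 0.3008]
tcp_rot: [0.216, 0.801, 0.539, 0.147]
contact_force: [0.4, -1.0, -0.0]
opening: 0.08
gripper_force: 0.0
```

```bash
python3 c.py
python3 - <<'E'
from h import *
z,d=snapshot("scene");np.savez("scene4.npz",p=z,d=d)
for q in("flat_tube_mid","flat_tube_slot"):print(q,[((F.T@(np.array(r["point"])-SEAT)).round(4).tolist(),round(r["confidence"],2)) for r in mark_of(q,"scene")[:2]])
P,C=cloud("scene","scene4.npz");Q=(P-SEAT)@F
g=Q[(abs(Q[:,0])<.04)&(abs(Q[:,1])<.03)&(Q[:,2]>.1)&(Q[:,2]<.18)];print("top z",np.percentile(g[:,2],[90,97,99]))
a=cv2.resize(z[110:250,250:370],None,fx=4,fy=4,interpolation=cv2.INTER_CUBIC);cv2.imwrite("pics/crop4.png",np.clip(a*1.6,0,255).astype(np.uint8)[:,:,::-1])
E
```

```text
tcp in seat mm [  2.1   2.5 220.8] force seat [ 0.6 -0.8 -0.4] torque [-0.    0.4   0.03] 0.0 0.07999278672601486 10.7 ori err [-0.0041  0.0014  0.0021]
flat_tube_mid [([0.0027, -0.0007, 0.079], 0.93)]
flat_tube_slot [([0.011, 0.0017, 0.0297], 0.61)]
top z [0.1489242  0.14965971 0.15017735]
```

View pics/crop4.png

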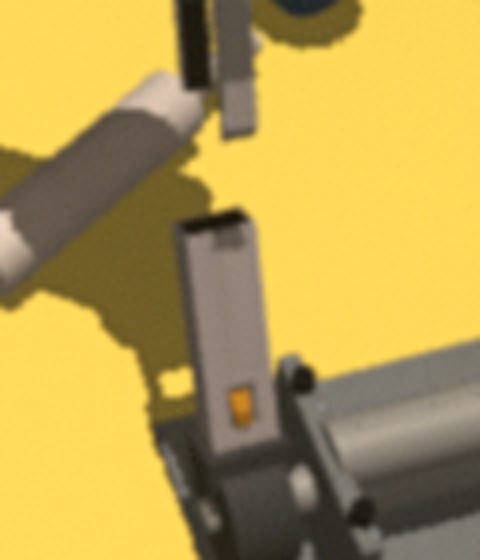

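The tube sits on the collar with its upper end 150 mm out. The button shows in the slot at (242,407) and the gripper is clear at (235,110), so I'm handing in.

```bash
python3 -c "
from workcell import *
print(bot.job_done())"
```

```text
the job is handed in; nothing more can be done
None
```

I slid the flat tube fully home on the stub's collar, with the spring button out through its slot, let go and handed the job in at about 11 s; the hand-in gave no verdict.

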